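# Lay a craft tool set in the vacuum packing tray and set the vacuum

### The job

Shut the tray's vacuum valve fully first. With it shut, lay every tool that is on the table flat in the tray compartment with the strip of its colour (the black strip is the marker's), its tip toward the tray's orange-lined end: the blade of a cutter or of the scraper, the writing point of the pen, the marker's black cap. Then open the valve until its handle points at the orange flag, without moving the flag or disturbing the stack of coasters.

Things in the scene. Friction and masses are not known exactly. Their poses are not given: they have to be found in the camera images.
- vac_tray: fixed white tray, 280 (x) by 192 (y) mm, walls 18 mm high, origin under its centre on the table; a brass valve is fixed on its +y side. Five compartments, 180 mm long inside, run along its y axis, 53 mm apart, from -x: yellow, red, blue, black, green. Ridges between them (top 17 mm over the table) leave a 70 mm wide open channel for fingers across mid-length. An orange line marks the -y end
- lane_yellow (a point): centre of the floor of the yellow-striped compartment (32 mm wide), 6 mm over the table; axes as the tray's; for the yellow box cutter
- lane_red (a point): centre of the floor of the red-striped compartment (22 mm wide), 6 mm over the table; axes as the tray's; for the red pen
- lane_blue (a point): centre of the floor of the blue-striped compartment (32 mm wide), 6 mm over the table; axes as the tray's; for the blue box cutter
- lane_black (a point): centre of the floor of the black-striped compartment (27 mm wide), 6 mm over the table; axes as the tray's; for the black-capped marker
- lane_green (a point): centre of the floor of the green-striped compartment (38 mm wide), 6 mm over the table; axes as the tray's; for the green scraper
- valve (a joint): angle of the valve handle, rad: 0 = shut, handle points along the tray's -x; grows clockwise seen from above to 1.57 = fully open, handle points along the tray's +y. Stops at both ends; stiff (about 0.12 N m), stays where left
- valve_axis (a point): on the upright axis of the valve, at the height of the handle (49 mm over the table)
- valve_grip (a point): middle of the blue handle sleeve (14 mm wide, 14 mm high, 56 mm long, nothing below it but the flag's arm at up to 35 mm over the table), 56 mm from the axis, 49 mm over the table; its x axis points from here to the valve axis, along the handle, which ends 80 mm from the axis
- set_flag (a joint): angle of the orange flag's arm about the valve axis, measured like the valve's: the valve handle points at the flag when its joint reads the same
- flag_tip (a point): middle of the small orange upright flag (12 mm wide, top 56 mm over the table), 91 mm from the valve axis, just past the handle's end; its x axis points to the valve axis. It is held by friction and must stay where it is
- cutter_yellow_mid (a point): yellow box cutter, black slider, 22 x 160 x 20 mm; loose. The point is its centre: on its long axis, mid-length, half-way up; grip it here across its narrow width. Its y axis runs along its length, the tip end toward -y
- cutter_yellow_tip (a point): point on the long axis near its tip end (steel blade end)
- cutter_blue_mid (a point): blue box cutter, black slider, 22 x 160 x 20 mm; loose. The point is its centre: on its long axis, mid-length, half-way up; grip it here across its narrow width. Its y axis runs along its length, the tip end toward -y
- cutter_blue_tip (a point): point on the long axis near its tip end (steel blade end)
- red_pen_mid (a point): thin red ball pen, 12 x 145 x 9 mm; loose. The point is its centre: on its long axis, mid-length, half-way up; grip it here across its narrow width. Its y axis runs along its length, the tip end toward +y
- red_pen_tip (a point): point on the long axis near its tip end (writing point)
- marker_mid (a point): white marker pen with a black cap, 17 x 135 x 16 mm; loose. The point is its centre: on its long axis, mid-length, half-way up; grip it here across its narrow width. Its y axis runs along its length, the tip end toward +y
- marker_tip (a point): point on the long axis near its tip end (black cap end)
- scraper_mid (a point): flat green label scraper with a short steel blade, 30 x 130 x 13 mm, handle 22 mm wide and 13 mm high at the centre; loose. The point is its centre: on its long axis, mid-length, half-way up; grip it here across its narrow width. Its y axis runs along its length, the tip end toward -y
- scraper_tip (a point): point on the long axis near its tip end (steel blade end)
- coasters: stack of green coasters, 97 x 98 x 42 mm; loose bystander

How it is judged:
On the way, in this order (a step that is already met when the one before it is completed fails the run):
1. the valve is fully shut (below 0.08 rad) (value of joint valve below 0.08 rad), for 0.2 s.
2. every tool present lies in its compartment, tip toward the orange-lined end, the valve still shut (below 0.12 rad) (x of cutter_yellow_mid in the frame of lane_yellow between -0.01 and 0.01 m and y of cutter_yellow_mid in the frame of lane_yellow between -0.018 and 0.018 m and z of cutter_yellow_mid in the frame of lane_yellow below 0.016 m and x of cutter_yellow_tip in the frame of lane_yellow between -0.013 and 0.013 m and y of cutter_yellow_tip in the frame of lane_yellow below -0.03 m and z of cutter_yellow_tip in the frame of lane_yellow below 0.018 m and x of cutter_blue_mid in the frame of lane_blue between -0.01 and 0.01 m and y of cutter_blue_mid in the frame of lane_blue between -0.018 and 0.018 m and z of cutter_blue_mid in the frame of lane_blue below 0.016 m and x of cutter_blue_tip in the frame of lane_blue between -0.013 and 0.013 m and y of cutter_blue_tip in the frame of lane_blue below -0.03 m and z of cutter_blue_tip in the frame of lane_blue below 0.018 m and x of red_pen_mid in the frame of lane_red between -0.01 and 0.01 m and y of red_pen_mid in the frame of lane_red between -0.026 and 0.026 m and z of red_pen_mid in the frame of lane_red below 0.0105 m and x of red_pen_tip in the frame of lane_red between -0.013 and 0.013 m and y of red_pen_tip in the frame of lane_red below -0.03 m and z of red_pen_tip in the frame of lane_red below 0.0125 m and x of marker_mid in the frame of lane_black between -0.01 and 0.01 m and y of marker_mid in the frame of lane_black between -0.03 and 0.03 m and z of marker_mid in the frame of lane_black below 0.014 m and x of marker_tip in the frame of lane_black between -0.013 and 0.013 m and y of marker_tip in the frame of lane_black below -0.03 m and z of marker_tip in the frame of lane_black below 0.016 m and x of scraper_mid in the frame of lane_green between -0.01 and 0.01 m and y of scraper_mid in the frame of lane_green between -0.036 and 0.036 m and z of scraper_mid in the frame of lane_green below 0.0125 m and x of scraper_tip in the frame of lane_green between -0.013 and 0.013 m and y of scraper_tip in the frame of lane_green below -0.03 m and z of scraper_tip in the frame of lane_green below 0.0145 m and value of joint valve below 0.12 rad), for 0.2 s.
3. the valve handle points at the orange flag (within 0.12 rad) (angle between the x axis of valve_grip and the x axis of flag_tip, either way round below 0.12 rad), for 0.2 s.
At the end, for the whole second after the job is handed in: Every tool present lies flat and at rest in the compartment of its colour (centre within 10 mm of the compartment's mid-line and 6 mm of its resting height, wholly between the end walls), its tip toward the orange-lined end; the valve handle points at the orange flag within 0.12 rad (x of cutter_yellow_mid in the frame of lane_yellow between -0.01 and 0.01 m and y of cutter_yellow_mid in the frame of lane_yellow between -0.018 and 0.018 m and z of cutter_yellow_mid in the frame of lane_yellow below 0.016 m and x of cutter_yellow_tip in the frame of lane_yellow between -0.013 and 0.013 m and y of cutter_yellow_tip in the frame of lane_yellow below -0.03 m and z of cutter_yellow_tip in the frame of lane_yellow below 0.018 m and x of cutter_blue_mid in the frame of lane_blue between -0.01 and 0.01 m and y of cutter_blue_mid in the frame of lane_blue between -0.018 and 0.018 m and z of cutter_blue_mid in the frame of lane_blue below 0.016 m and x of cutter_blue_tip in the frame of lane_blue between -0.013 and 0.013 m and y of cutter_blue_tip in the frame of lane_blue below -0.03 m and z of cutter_blue_tip in the frame of lane_blue below 0.018 m and x of red_pen_mid in the frame of lane_red between -0.01 and 0.01 m and y of red_pen_mid in the frame of lane_red between -0.026 and 0.026 m and z of red_pen_mid in the frame of lane_red below 0.0105 m and x of red_pen_tip in the frame of lane_red between -0.013 and 0.013 m and y of red_pen_tip in the frame of lane_red below -0.03 m and z of red_pen_tip in the frame of lane_red below 0.0125 m and x of marker_mid in the frame of lane_black between -0.01 and 0.01 m and y of marker_mid in the frame of lane_black between -0.03 and 0.03 m and z of marker_mid in the frame of lane_black below 0.014 m and x of marker_tip in the frame of lane_black between -0.013 and 0.013 m and y of marker_tip in the frame of lane_black below -0.03 m and z of marker_tip in the frame of lane_black below 0.016 m and x of scraper_mid in the frame of lane_green between -0.01 and 0.01 m and y of scraper_mid in the frame of lane_green between -0.036 and 0.036 m and z of scraper_mid in the frame of lane_green below 0.0125 m and x of scraper_tip in the frame of lane_green between -0.013 and 0.013 m and y of scraper_tip in the frame of lane_green below -0.03 m and z of scraper_tip in the frame of lane_green below 0.0145 m and angle between the x axis of valve_grip and the x axis of flag_tip, either way round below 0.12 rad and velocity of joint valve below 0.05 rad/s); the robot touches nothing.
It fails at once if the flag is moved more than 12 mm (distance of flag_tip from where it was at the start of the episode above 0.012 m).
It fails at once if the coasters are pushed more than 30 mm (distance of coasters from where it was at the start of the episode above 0.03 m).
Of cutter_yellow, cutter_blue, red_pen, marker, scraper only 4 to 5 are there at a start; the rules pass over those that are not, and their reading is None.
At some moment in a run one of cutter_yellow, cutter_blue, red_pen, marker, scraper may be knocked a few centimetres aside while the robot is not near it.
Once in a run the grip may slacken for a moment while it holds something.
It also fails if it takes over 208 s, if anything falls off the work surface, if the arm or the gripper's body presses on something with over 40 N, if the wrist force passes 120 N, or if a joint passes its speed limit or range.

### The arm

A 7-joint arm with a two-finger parallel gripper is mounted at the origin on a cart in front of the work surface, level with it; the furniture and walls round the work are solid. World frame = base frame: x ahead of the robot, y to its left, z up, the work surface at z = 0. Lengths are in m, angles in rad, forces in N, time in s.
With the tool pointing down it reaches from about 0.425 to 0.825 m from the base axis. Payload 3.6 kg.
Tool frame: the origin (TCP) lies on the front face of the gripper's body, between the roots of the fingers; the fingertips stand 84 mm ahead of it and the grasp point (between the pads) lies 65 mm ahead of it; z points along the fingers, y is the direction in which the jaws open and shut (so a half turn about z gives the same grasp; the last joint's range is limited). The gripper opens to 93 mm and grips with 3 to 60 N. Pads are 15 mm wide; open, the fingers measure 128 mm over their backs; the gripper's body (75 mm by 188 mm) begins 65 mm behind the grasp point.
Start: joints at [1.131, 0.615, -0.013, 1.423, 0.008, 1.103, -0.04], TCP at [0.261, -0.595, 0.303] pointing down, gripper open.
Joint ranges: [-3.12, 3.12], [-0.3, 2.06], [-1.34, 1.32], [0.26, 2.42], [-1.36, 4.5], [0.01, 1.98], [-2.84, 2.84]. Speed limits (rad/s): [2.79, 2.79, 3.14, 3.14, 3.14, 3.14, 3.14].

### API

Orientations are given as a unit quaternion [w, x, y, z].
In Python, from bench import ctrl, viewer, order gives the robot as it stands. The module is installed in compiled form; this text tells all that it offers.
- The arm moves only by the shell command python3 -m creep 'ROWS' [FORCE]. ROWS is JSON, a list of rows, each a list of 3 entries, a list of its own where there are three numbers: the shift along the tool's x, y, z in m, then the turn about the tool's z in degrees, then the opening in per cent of the stroke, from 0 (shut) to 100 (fully open). A call has 1 to 20 rows; each row shifts and turns the commanded pose from where the row before left it, along the tool's axes as they then stand; what a row does not reach is not made up. A row lasts 1/8 s, in which the tool goes at most 62.5 mm and 10.7 degrees, less where a joint would pass 70% of its speed; a pose out of reach is approached as far as the arm can. A call with a gripper value outside its range is refused whole. The fingers move at their own pace and stop on an object; FORCE is the grip in N (left out, the last holds). Time passes only in rows, so rows that do not move let the fingers close. It gives the time, the measured TCP pose, the force and the opening at its end, in the units of the state.
- ctrl.get_state(): the state, without advancing time (a new reading comes with each control period).
- viewer.capture(name): name is "scene" or "side" or "wrist"; returns a dict with "image" (384x512x3 uint8, red, green, blue), "depth" (384x512 float32, m along the optical axis (not along the pixel's ray), 0 where there is no reading), "fx", "fy", "cx", "cy" (pixels), "k1" (the pictures are not rectified: a ray, as slopes to the right and down, at radius r is drawn at 1 + k1 r^2 times it, then the intrinsics apply), "rvec" (rotation vector, rad) and "tvec" (3), from world to camera coordinates, as OpenCV has them. Camera axes: x right, y down, z forward; pixel columns grow to the right and rows downward; lengths in m; the calibration is good to about 2 mm. A picture is of the moment at which its call begins.
- order.close_job(): hands the job in, once; it reports no verdict.
The state is a dict: "t": time; "joint_pos": joint angles; "qvel": joint speeds; "tau": joint torques, N m; "ee_pos": TCP position; "orientation": TCP orientation; "force": force on the tool from outside, world axes, zero at the start; "wrist_torque": the same for the moment, N m; "finger_gap": opening from 0.0 (shut) to 1.0 (fully open).
Only numpy, scipy, OpenCV 4.12 (cv2) and the standard library are available. Lean on these libraries where they do the work, as an engineer would, in place of code of your own. Each camera call takes 0.05 s, during which the arm holds its last target. There are 200 camera calls.

## Working session

There is one attempt and no reset: what is moved stays moved. The work goes in short steps, Python scripts to look and compute and a shell command to move; the robot and the scene stay as the last step left them, time stands still between calls to the robot, and variables do not carry over. Pictures are saved under pics/ and viewed, about 12 in all and at most 16, crops included, and the job is handed in when it is done.

```bash
mkdir -p pics; cat > h.py <<'E'
import numpy as np, cv2
from bench import ctrl, viewer, order
def cap(n):
    c=viewer.capture(n); c['R']=cv2.Rodrigues(np.array(c['rvec'],float))[0]; c['t']=np.array(c['tvec'],float).ravel(); return c
def save(c,f,crop=None,scale=1):
    im=c['image'][:,:,::-1]
    if crop: im=im[crop[1]:crop[3],crop[0]:crop[2]]
    if scale!=1: im=cv2.resize(im,None,fx=scale,fy=scale,interpolation=cv2.INTER_CUBIC)
    cv2.imwrite('pics/'+f,im)
def slopes(c,uv):
    d=(np.atleast_2d(uv).astype(float)-[c['cx'],c['cy']])/[c['fx'],c['fy']]
    s=d.copy()
    for _ in range(20): s=d/(1+c['k1']*(s**2).sum(1,keepdims=True))
    return s
def toplane(c,uv,z):
    s=slopes(c,uv); r=np.c_[s,np.ones(len(s))]@c['R']; o=-c['R'].T@c['t']
    return o+r*((z-o[2])/r[:,2])[:,None]
def todepth(c,uv):
    uv=np.atleast_2d(uv).astype(int); s=slopes(c,uv); d=c['depth'][uv[:,1],uv[:,0]]
    return (np.c_[s,np.ones(len(s))]*d[:,None]-c['t'])@c['R']
def proj(c,P):
    p=np.atleast_2d(P)@c['R'].T+c['t']; s=p[:,:2]/p[:,2:]; s=s*(1+c['k1']*(s**2).sum(1,keepdims=True))
    return s*[c['fx'],c['fy']]+[c['cx'],c['cy']]
E
python3 - <<'E'
from h import *
s=ctrl.get_state(); print({k:np.round(v,3).tolist() for k,v in s.items()})
for n in ['scene','side','wrist']:
    c=cap(n); save(c,n+'0.png'); print(n,c['fx'],c['k1'],(-c['R'].T@c['t']).round(3),c['R'][2].round(2))
    np.savez('pics/'+n+'0.npz',**{k:v for k,v in c.items()})
E
```

```text
{'t': 0.0, 'joint_pos': [1.131, 0.616, -0.013, 1.425, 0.008, 1.103, -0.04], 'qvel': [0.002, -0.002, 0.0, -0.0, 0.003, -0.0, 0.001], 'tau': [0.0, -45.893, 0.209, -16.574, -0.061, 0.02, 0.0], 'ee_pos': [0.261, -0.595, 0.302], 'orientation': [-0.001, 0.979, 0.205, -0.0], 'force': [-0.291, -0.31, 0.181], 'wrist_torque': [-0.046, 0.021, -0.014], 'finger_gap': 0.999}
scene 375.3184108090979 -0.005100828600298853 [-0.255  0.587  0.775] [ 0.69 -0.33 -0.64]
side 496.4005894552501 -0.05990368365449473 [ 0.506 -0.919  0.747] [ 0.01  0.86 -0.5 ]
wrist 301.3088031339961 -0.06604289656817307 [ 0.33  -0.564  0.384] [-0.25 -0.11 -0.96]
```

View pics/scene0.png

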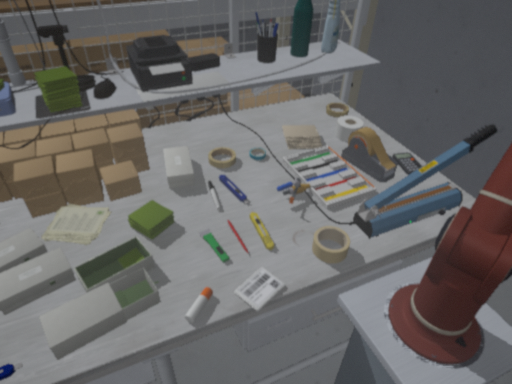

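View pics/side0.png

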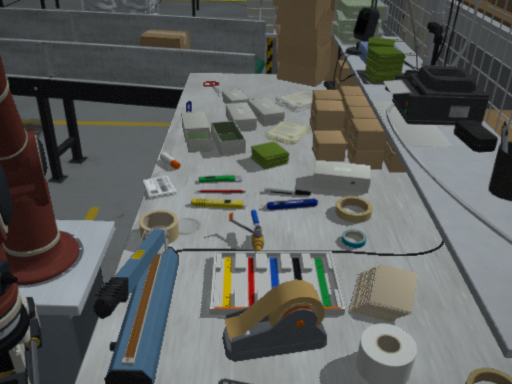

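```bash
python3 - <<'E'
from h import *
a=np.load('pics/side0.npz');b=np.load('pics/scene0.npz')
i1=a['image'][140:320,150:380,::-1]; i2=b['image'][140:275,180:385,::-1]
i1=cv2.resize(i1,None,fx=3.2,fy=3.2,interpolation=cv2.INTER_CUBIC);cv2.imwrite('pics/s1.png',i1)
cv2.imwrite('pics/s2.png',cv2.resize(i2,None,fx=3.8,fy=3.8,interpolation=cv2.INTER_CUBIC))
E
```

```text
(no output)
```

View pics/s1.png

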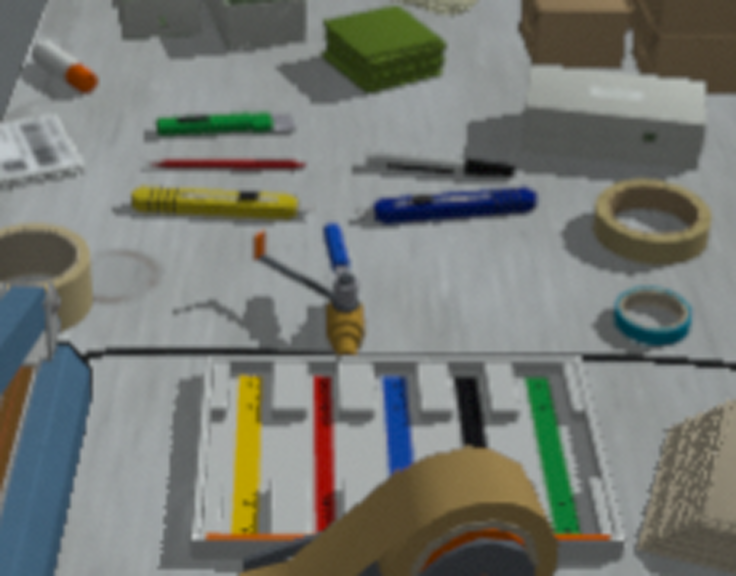

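View pics/s2.png

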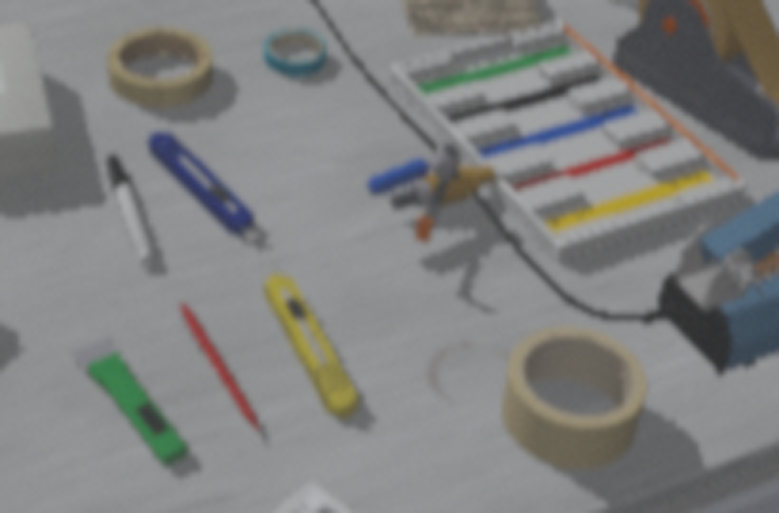

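```bash
cat > m.py <<'E'
from h import *
def mask(c,name):
    h=cv2.cvtColor(c['image'],cv2.COLOR_RGB2HSV); H,S,V=h[...,0],h[...,1],h[...,2]
    m={'yellow':(H>22)&(H<34)&(S>120)&(V>90),'blue':(H>108)&(H<130)&(S>110),'red':((H>172)|(H<5))&(S>110),
     'green':(H>50)&(H<85)&(S>110),'orange':(H>5)&(H<16)&(S>140),'black':(V<50)}[name]
    return m.astype(np.uint8)
def blobs(c,name,z,mn=15):
    n,l,st,ce=cv2.connectedComponentsWithStats(mask(c,name)); out=[]
    for i in range(1,n):
        if st[i,4]<mn: continue
        v,u=np.nonzero(l==i); P=toplane(c,np.c_[u,v],z); 
        if not (0.2<P[:,0].mean()<0.8 and -0.75<P[:,1].mean()<0.35): continue
        (x,y),(w,hh),a=cv2.minAreaRect(P[:,:2].astype(np.float32)); ev,E=np.linalg.eigh(np.cov(P[:,:2].T)); e=E[:,1]
        D=todepth(c,np.c_[u,v])
        out.append((st[i,4],ce[i].round(0),np.round([x,y],3),np.round(sorted([w,hh]),3),round(float(np.degrees(np.arctan2(e[1],e[0]))),1),np.round(np.median(D,0),3)))
    return out
E
python3 - <<'E'
from m import *
for n in ['side','scene']:
    c=dict(np.load(f'pics/{n}0.npz'))
    for col,z in [('yellow',.015),('blue',.015),('red',.006),('green',.01),('orange',.045),('black',.01)]:
        for b in blobs(c,col,z): print(n,col,z,*b)
E
```

```text
side yellow 0.015 160 [215. 202.] [0.416 0.24 ] [0.025 0.144] 174.5 [0.405 0.238 0.014]
side yellow 0.015 64 [138. 254.] [0.247 0.   ] [0.018 0.031] 67.2 [ 0.306 -0.209  0.182]
side yellow 0.015 384 [227. 282.] [ 0.46  -0.083] [0.017 0.161] 91.4 [ 0.46  -0.083  0.008]
side blue 0.015 294 [292. 204.] [0.624 0.236] [0.036 0.142] -168.0 [0.624 0.239 0.012]
side blue 0.015 63 [255. 216.] [0.52  0.173] [0.013 0.058] 97.8 [0.521 0.111 0.055]
side blue 0.015 180 [274. 272.] [ 0.564 -0.052] [0.016 0.1  ] 90.2 [ 0.564 -0.046  0.008]
side red 0.006 93 [222. 191.] [0.425 0.312] [0.011 0.124] -178.6 [0.432 0.31  0.008]
side red 0.006 265 [251. 281.] [ 0.513 -0.069] [0.013 0.16 ] 91.4 [ 0.513 -0.075  0.008]
side green 0.01 342 [322. 282.] [ 0.671 -0.071] [0.016 0.157] 91.3 [ 0.672 -0.077  0.007]
side orange 0.045 235 [142. 308.] [ 0.299 -0.183] [0.006 0.282] 90.1 [ 0.305 -0.224  0.066]
side orange 0.045 90 [297. 309.] [ 0.602 -0.201] [0.019 0.067] -158.4 [ 0.595 -0.257  0.103]
side orange 0.045 49 [229. 308.] [ 0.47  -0.198] [0.003 0.055] -177.8 [ 0.471 -0.172  0.019]
side orange 0.045 32 [331. 3
[... 1144 characters left out ...]
ow 0.015 114 [346. 192.] [ 0.451 -0.074] [0.012 0.16 ] 91.5 [ 0.46  -0.085  0.005]
scene yellow 0.015 157 [262. 232.] [0.409 0.245] [0.021 0.141] 177.8 [0.391 0.247 0.012]
scene blue 0.015 67 [328. 174.] [ 0.556 -0.073] [0.01  0.151] 91.1 [ 0.567 -0.085  0.005]
scene blue 0.015 75 [232. 188.] [0.617 0.25 ] [0.017 0.135] -170.2 [0.615 0.253 0.012]
scene blue 0.015 43 [284. 186.] [0.557 0.092] [0.013 0.055] 100.2 [0.514 0.116 0.054]
scene red 0.006 778 [502. 177.] [ 0.369 -0.679] [0.08  0.364] 121.2 [ 0.04  -0.035  0.38 ]
scene red 0.006 27 [338. 182.] [ 0.512 -0.088] [0.007 0.065] 92.1 [ 0.513 -0.087  0.005]
scene red 0.006 48 [237. 235.] [0.422 0.313] [0.004 0.113] -178.5 [0.423 0.313 0.007]
```

```bash
python3 - <<'E'
from m import *
for n in ['side','scene']:
    c=dict(np.load(f'pics/{n}0.npz'))
    for col,z in [('yellow',.007),('red',.007),('blue',.007),('black',.007),('green',.007),('blue',.053)]:
        for b in blobs(c,col,z):
            if -.12<b[2][1]<.16: print(n,col,z,*b)
    h=cv2.cvtColor(c['image'],cv2.COLOR_RGB2HSV); 
    x0,x1,y0,y1=(222,245,205,230) if n=='side' else (280,305,185,205)
    sub=h[y0:y1,x0:x1]; m=((sub[...,0]<16)&(sub[...,1]>130)); v,u=np.nonzero(m); uv=np.c_[u+x0,v+y0]
    D=todepth(c,uv); print(n,'flag',len(uv),uv.mean(0),np.median(D,0).round(3),toplane(c,uv.mean(0),.048).round(3))
    # tall things near
    vv,uu=np.mgrid[0:384:2,0:512:2]; D=todepth(c,np.c_[uu.ravel(),vv.ravel()]); 
    s=D[(D[:,0]>.3)&(D[:,0]<.75)&(D[:,1]>-.22)&(D[:,1]<.45)&(D[:,2]>.065)&(D[:,2]<.5)]
    k=np.unique((s[:,:2]/.05).round().astype(int),axis=0,return_inverse=True)
    for i,q in enumerate(k[0]): print(n,'tall',q*.05,s[k[1].ravel()==i,2].max().round(3),end=';')
    print()
E
python3 -m creep '[[[0,0,0],10,0],[[0,0,0],10,0],[[0,0,0],3.6,0]]'
```

```text
side yellow 0.007 64 [138. 254.] [0.244 0.01 ] [0.018 0.032] 67.2 [ 0.306 -0.209  0.182]
side yellow 0.007 384 [227. 282.] [ 0.46  -0.074] [0.017 0.163] 91.4 [ 0.46  -0.083  0.008]
side red 0.007 265 [251. 281.] [ 0.513 -0.07 ] [0.013 0.16 ] 91.4 [ 0.513 -0.075  0.008]
side blue 0.007 180 [274. 272.] [ 0.565 -0.043] [0.017 0.101] 90.2 [ 0.564 -0.046  0.008]
side black 0.007 59 [210. 249.] [0.414 0.035] [0.004 0.116] -177.6 [0.411 0.036 0.008]
side black 0.007 25 [343. 251.] [0.732 0.037] [0.004 0.041] 177.2 [0.738 0.038 0.007]
side black 0.007 133 [297. 268.] [ 0.618 -0.028] [0.015 0.075] 91.0 [ 0.618 -0.029  0.008]
side green 0.007 342 [322. 282.] [ 0.672 -0.068] [0.016 0.157] 91.3 [ 0.672 -0.077  0.007]
side blue 0.053 63 [255. 216.] [0.52  0.116] [0.012 0.055] 97.8 [0.521 0.111 0.055]
side blue 0.053 180 [274. 272.] [ 0.561 -0.097] [0.016 0.095] 90.2 [ 0.564 -0.046  0.008]
side flag 15 [230.46666667 216.26666667] [0.458 0.12  0.05 ] [[0.459 0.12  0.048]]
side tall [ 0.3 -0.2] 0.186;side tall [ 0.3  -0.15] 0.164;side tall [ 0.3 -0.1] 0.143;side tall [ 0.3  -0.05] 0.124;side tall [0
[... 451 characters left out ...]
 0.005]
scene blue 0.007 43 [284. 186.] [0.565 0.086] [0.013 0.055] 100.2 [0.514 0.116 0.054]
scene blue 0.053 67 [328. 174.] [ 0.515 -0.04 ] [0.01  0.143] 91.1 [ 0.567 -0.085  0.005]
scene blue 0.053 43 [284. 186.] [0.516 0.116] [0.012 0.052] 100.2 [0.514 0.116 0.054]
scene flag 4 [291.25 199.75] [0.456 0.124 0.047] [[0.454 0.125 0.048]]
scene tall [ 0.3 -0.2] 0.181;scene tall [ 0.3  -0.15] 0.163;scene tall [ 0.3 -0.1] 0.145;scene tall [ 0.3  -0.05] 0.124;scene tall [0.3 0. ] 0.107;scene tall [ 0.55 -0.2 ] 0.125;scene tall [ 0.6 -0.2] 0.128;scene tall [ 0.65 -0.2 ] 0.108;
t: 0.52
ee_pos: [0.2614, -0.5949, 0.3023]
orientation: [-0.0, 1.0, -0.0, -0.0]
force: [0.7, 0.6, -0.7]
finger_gap: 0.728
```

```bash
python3 -m creep '[[[0.021,-0.0508,0],0,0],[[0.021,-0.0508,0],0,0],[[0.021,-0.0508,0],0,0],[[0.021,-0.0508,0],0,0],[[0.021,-0.0508,0],0,0],[[0.021,-0.0508,0],0,0],[[0.021,-0.0508,0],0,0],[[0.021,-0.0508,0],0,0],[[0.021,-0.0508,0],0,0],[[0.021,-0.0508,0],0,0],[[0.021,-0.0508,0],0,0],[[0.021,-0.0508,0],0,0],[[0.021,-0.0508,0],0,0],[[0.021,-0.0508,0],0,0]]'
python3 -m creep '[[[0,0,0],-10,0],[[0,0,0],-10,0],[[0,0,0],-10,0],[[0,0,0],-10,0],[[0,0,0],-10,0],[[0,0,0],-10,0],[[0,0,0],-10,0],[[0,0,0],-10,0],[[0,0,0],-10,0],[[0,0,0],-9,0],[[0,0,0],0,0]]'
python3 - <<'E'
from m import *
c=cap('wrist'); save(c,'w1.png'); np.savez('pics/w1.npz',**c)
for col,z in [('blue',.054),('yellow',.015),('red',.008),('green',.01),('blue',.015)]:
    for b in blobs(c,col,z,40): print(col,z,*b)
E
```

```text
t: 2.28
ee_pos: [0.5544, 0.1182, 0.3026]
orientation: [0.0, 1.0, 0.001, -0.0]
force: [1.4, 0.1, -0.5]
finger_gap: 0.005
t: 3.65
ee_pos: [0.5539, 0.1163, 0.3024]
orientation: [-0.0, 0.65, 0.76, -0.0]
force: [-0.1, 0.2, 0.4]
finger_gap: 0.004
blue 0.054 1845 [333.  72.] [0.615 0.241] [0.02  0.128] -169.2 [0.629 0.248 0.014]
blue 0.054 590 [225. 173.] [0.52  0.116] [0.014 0.055] 98.3 [0.52  0.117 0.056]
yellow 0.015 2005 [152.  46.] [0.415 0.242] [0.023 0.145] 176.7 [0.411 0.243 0.014]
yellow 0.015 178 [172. 245.] [ 0.46  -0.002] [0.016 0.023] 88.2 [ 0.457 -0.006  0.007]
red 0.008 112 [210. 248.] [ 0.511 -0.   ] [0.012 0.017] 93.7 [0.511 0.001 0.007]
blue 0.015 1845 [333.  72.] [0.624 0.247] [0.022 0.143] -169.2 [0.629 0.248 0.014]
blue 0.015 590 [225. 173.] [0.518 0.107] [0.015 0.062] 98.3 [0.52  0.117 0.056]
```

View pics/w1.png

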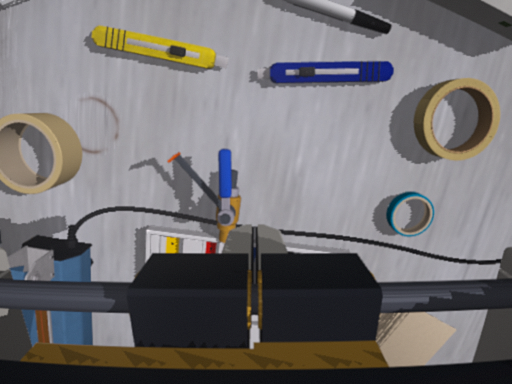

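```bash
python3 -m creep '[[[0,0,0.055],0,0],[[0,0,0.055],0,0],[[0,0,0.050],0,0],[[0,0,0.018],0,0],[[0,0,0],0,0],[[0,-0.004,0],0,0],[[0,-0.006,0],0,0],[[0,0,0],0,0]]'
python3 - <<'E'
from m import *
c=dict(np.load('pics/w1.npz'))
print(toplane(c,[[174,157],[228,215]],.05).round(4)); save(c,'w1c.png',(60,0,420,130),2.2)
c=dict(np.load('pics/side0.npz'))
P=None
vv,uu=np.mgrid[200:384,0:230]; D=todepth(c,np.c_[uu.ravel(),vv.ravel()])
for lo in np.arange(.30,.42,.01):
    s=D[(D[:,0]>lo)&(D[:,0]<lo+.01)&(D[:,1]>-.13)&(D[:,1]<-.02)]; print(lo.round(2),len(s),s[:,2].max().round(3) if len(s) else '')
E
```

```text
t: 4.7
ee_pos: [0.5439, 0.115, 0.126]
orientation: [0.0, 0.649, 0.761, 0.0]
force: [0.0, -1.2, 0.7]
finger_gap: 0.004
[[0.4609 0.1251 0.05  ]
 [0.5301 0.0664 0.05  ]]
0.3 172 0.148
0.31 357 0.149
0.32 221 0.112
0.33 195 0.061
0.34 299 0.048
0.35 152 0.005
0.36 145 0.006
0.37 149 0.005
0.38 150 0.006
0.39 149 0.005
0.4 149 0.007
0.41 151 0.005
```

View pics/w1c.png

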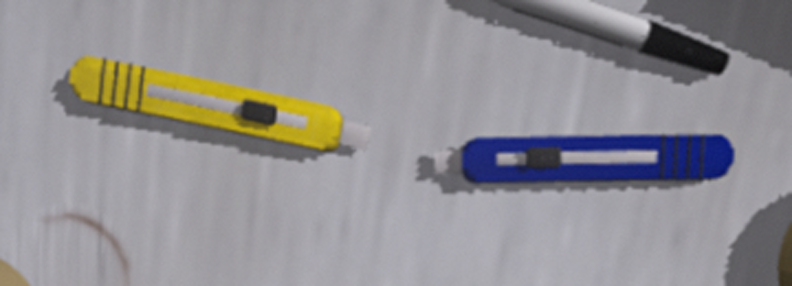

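```bash
python3 -m creep '[[[0,0,0],-10,0],[[0.005,-0.0085,0],0,0],[[0,0,0],-10,0],[[0.005,-0.0085,0],0,0],[[0,0,0],-10,0],[[0.005,-0.0085,0],0,0],[[0,0,0],-10,0],[[0.005,-0.0085,0],0,0],[[0,0,0],0,0]]'
python3 -m creep '[[[0,0,0],-10,0],[[0.005,-0.0085,0],0,0],[[0,0,0],-10,0],[[0.005,-0.0085,0],0,0],[[0,0,0],-10,0],[[0.005,-0.0085,0],0,0],[[0,0,0],-10,0],[[0.005,-0.0085,0],0,0],[[0,0,0],-2,0],[[0.001,-0.002,0],0,0],[[0,0,0],0,0]]'
```

```text
t: 5.82
ee_pos: [0.5039, 0.1119, 0.1248]
orientation: [-0.001, 0.351, 0.936, -0.001]
force: [0.2, 0.2, 0.5]
finger_gap: 0.005
t: 7.2
ee_pos: [0.4762, 0.0842, 0.1248]
orientation: [-0.0, -0.009, 1.0, 0.0]
force: [0.4, 3.0, -0.0]
finger_gap: 0.004
```

```bash
python3 -m creep '[[[0,-0.002,0],0,0],[[0,-0.002,0],0,0],[[0,-0.001,0],0,0],[[0,0,0],0,0]]'
```

```text
t: 7.7
ee_pos: [0.4761, 0.0834, 0.125]
orientation: [0.0, -0.011, 1.0, 0.005]
force: [-0.6, 10.2, -2.9]
finger_gap: 0.007
```

```bash
python3 -m creep '[[[0,0.005,0],0,0],[[0,0,-0.03],0,0],[[0,0,-0.055],0,0],[[0,0,-0.055],0,0],[[0,0,-0.055],0,50],[[-0.02,0.055,-0.03],0,100],[[-0.02,0.055,0],0,100],[[0,0.02,0],1,100],[[0,0,0],0,100],[[0,0,0],0,100]]' 
cat > look.py <<'E'
from m import *
import sys
def look(f):
    c=cap('wrist'); save(c,f+'.png'); np.savez(f'pics/{f}.npz',**c); return c
def tools(c):
    for col,z in [('yellow',.015),('blue',.015),('red',.007),('green',.01)]:
        for b in blobs(c,col,z,60): print(col,z,*b)
if __name__=='__main__':
    c=look(sys.argv[1]); tools(c); s=ctrl.get_state(); print(s['t'],np.round(s['ee_pos'],4))
E
python3 look.py w2
```

```text
t: 8.95
ee_pos: [0.5133, 0.2096, 0.3476]
orientation: [-0.001, 0.0, 1.0, -0.002]
force: [-0.8, 0.7, -0.3]
finger_gap: 0.601
yellow 0.015 1485 [280.  86.] [0.415 0.243] [0.022 0.143] 176.7 [0.404 0.243 0.014]
yellow 0.015 1264 [ 55. 127.] [ 0.459 -0.073] [0.017 0.167] 91.5 [ 0.459 -0.073  0.007]
blue 0.015 537 [139. 140.] [0.479 0.049] [0.018 0.061] -178.5 [0.475 0.065 0.056]
blue 0.015 1135 [ 68. 199.] [ 0.563 -0.07 ] [0.017 0.167] 91.3 [ 0.566 -0.073  0.007]
blue 0.015 950 [280. 236.] [0.623 0.247] [0.021 0.144] -169.4 [0.623 0.248 0.014]
red 0.007 570 [331.  97.] [0.422 0.313] [0.008 0.136] -178.2 [0.421 0.312 0.008]
red 0.007 960 [ 62. 164.] [ 0.513 -0.077] [0.014 0.17 ] 91.5 [ 0.513 -0.072  0.007]
green 0.01 133 [ 39. 261.] [ 0.672 -0.137] [0.014 0.036] 104.1 [ 0.671 -0.144  0.007]
9.0 [0.5134 0.2095 0.3478]
```

View pics/w2.png

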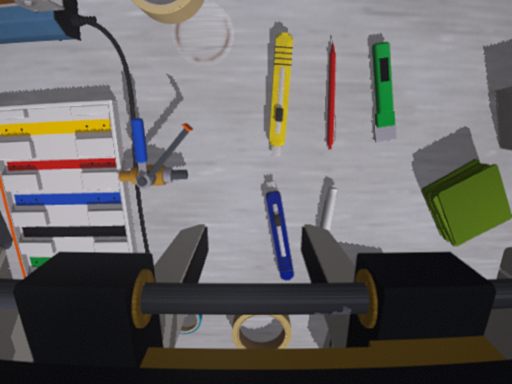

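```bash
cat > plan.py <<'E'
from h import *
import sys
# usage: plan.py x y z xangle  -> turn first, then shift in tool axes
x,y,z,a=map(float,sys.argv[1:5]); s=ctrl.get_state(); q=s['orientation']; p=np.array(s['ee_pos'])
from scipy.spatial.transform import Rotation as R
M=R.from_quat([q[1],q[2],q[3],q[0]]).as_matrix(); a0=np.degrees(np.arctan2(M[1,0],M[0,0]))
d=(a-a0+180)%360-180; t=np.radians(a); X=np.array([np.cos(t),np.sin(t),0]); Y=np.array([np.sin(t),-np.cos(t),0])
D=np.array([x,y,z])-p; print('xang %.1f turn %.1f shift x %.4f y %.4f z %.4f'%(a0,-d,D@X,D@Y,-D[2]), 'j7 %.2f'%s['joint_pos'][6],'t %.1f'%s['t'])
E
python3 plan.py .423 .243 .087 176.7
python3 - <<'E'
from m import *
c=dict(np.load('pics/w2.npz')); h=cv2.cvtColor(c['image'],cv2.COLOR_RGB2HSV); print(h[90,378],h[100,388],h[205,470])
m=((h[...,0]>45)&(h[...,0]<90)&(h[...,1]>100)).astype(np.uint8); m[:, :350]=0
n,l,st,ce=cv2.connectedComponentsWithStats(m)
for i in range(1,n):
  if st[i,4]>100: print(st[i],toplane(c,ce[i],.01).round(3))
print(toplane(c,[[381,43],[386,138],[386,125],[334,42]],.006).round(3))
E
```

```text
xang 179.9 turn 3.2 shift x 0.0922 y 0.0283 z 0.2608 j7 0.66 t 9.0
[ 69 199  87] [ 69 227 135] [ 39 196 100]
[ 373   43   22   85 1244] [[0.408 0.381 0.01 ]]
[[0.351 0.375 0.006]
 [0.476 0.394 0.006]
 [0.458 0.392 0.006]
 [0.352 0.313 0.006]]
```

```bash
sed -i 's/<0.35)/<0.48)/' m.py; python3 -m creep '[[[0,0,0],3.2,55],[[0.046,0.014,0],0,55],[[0.046,0.014,0],0,55],[[0,0,0.055],0,55],[[0,0,0.055],0,55],[[0,0,0.055],0,55],[[0,0,0.055],0,55],[[0,0,0.03],0,55],[[0,0,0.010],0,55],[[0,0,0],0,55]]' 25; python3 plan.py .423 .243 .087 176.7
```

```text
t: 10.25
ee_pos: [0.4232, 0.2442, 0.0885]
orientation: [0.0, 0.028, 1.0, -0.0]
force: [-0.1, 0.2, 0.4]
finger_gap: 0.555
xang 176.8 turn 0.1 shift x 0.0001 y -0.0012 z 0.0015 j7 0.08 t 10.2
```

```bash
python3 -m creep '[[[0,0,0],0,0],[[0,0,0],0,0],[[0,0,0],0,0],[[0,0,0],0,0],[[0,0,-0.03],0,0],[[0,0,-0.055],0,0],[[0,0,-0.055],0,0],[[0,0,0],0,0]]' 30; python3 plan.py .4595 -.076 .095 91.5
```

```text
t: 11.25
ee_pos: [0.4239, 0.2465, 0.2318]
orientation: [0.003, 0.027, 1.0, 0.003]
force: [-0.7, -0.4, -1.6]
finger_gap: 0.234
xang 176.9 turn 85.4 shift x -0.3233 y 0.0272 z 0.1368 j7 0.32 t 11.2
```

```bash
python3 -m creep '[[[0,0,0],9.5,0],[[0,0,0],9.5,0],[[0,0,0],9.5,0],[[0,0,0],9.5,0],[[0,0,0],9.5,0],[[0,0,0],9.5,0],[[0,0,0],9.5,0],[[0,0,0],9.5,0],[[0,0,0],9.4,0],[[-0.054,0.0045,0],0,0],[[-0.054,0.0045,0],0,0],[[-0.054,0.0045,0],0,0],[[-0.054,0.0045,0],0,0],[[-0.054,0.0045,0],0,0],[[-0.053,0.0045,0],0,0],[[0,0,0.04],0,0],[[0,0,0.03],0,0],[[0,0,0],0,0]]'; python3 plan.py .4595 -.076 .095 91.5; python3 look.py w3
```

```text
t: 13.5
ee_pos: [0.456, -0.0774, 0.1557]
orientation: [-0.003, 0.698, 0.716, -0.002]
force: [-0.9, -0.0, -1.2]
finger_gap: 0.231
xang 91.5 turn 0.0 shift x 0.0013 y 0.0035 z 0.0607 j7 -0.28 t 13.5
yellow 0.015 1435 [255. 115.] [ 0.453 -0.005] [0.026 0.031] -166.3 [ 0.454 -0.005  0.081]
yellow 0.015 508 [254. 139.] [ 0.453 -0.024] [0.008 0.031] -178.4 [ 0.454 -0.017  0.081]
yellow 0.015 480 [254. 153.] [ 0.454 -0.034] [0.008 0.03 ] -178.5 [ 0.454 -0.024  0.081]
yellow 0.015 490 [254. 166.] [ 0.454 -0.044] [0.008 0.03 ] -178.3 [ 0.454 -0.031  0.081]
yellow 0.015 2984 [254. 225.] [ 0.455 -0.097] [0.032 0.094] 92.3 [ 0.456 -0.064  0.081]
yellow 0.015 678 [255. 324.] [ 0.458 -0.187] [0.025 0.03 ] -175.6 [ 0.457 -0.131  0.081]
blue 0.015 727 [298.   3.] [0.48  0.068] [0.005 0.065] -178.1 [0.476 0.056 0.053]
blue 0.015 3375 [394. 173.] [ 0.561 -0.051] [0.017 0.123] 91.5 [ 0.565 -0.045  0.007]
red 0.007 2687 [328. 173.] [ 0.512 -0.054] [0.014 0.127] 91.5 [ 0.512 -0.047  0.007]
green 0.01 1276 [501. 232.] [ 0.668 -0.086] [0.017 0.108] 94.1 [ 0.669 -0.097  0.006]
13.55 [ 0.4572 -0.0771  0.1571]
```

View pics/w3.png

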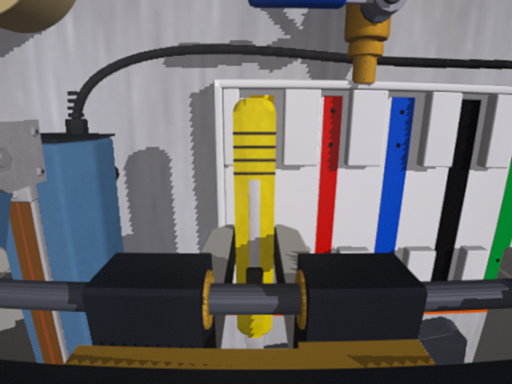

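```bash
python3 -m creep '[[[0.001,0.003,0],0,0],[[0,0,0.035],0,0],[[0,0,0.018],0,0],[[0,0,0.007],0,0],[[0,0,0],0,0]]'; python3 -m creep '[[[0,0,0],0,28],[[0,0,0],0,28],[[0,0,0],0,28],[[0,0,-0.01],0,30],[[0,0,-0.03],0,30],[[0,0,-0.055],0,40],[[0,0,-0.055],0,40],[[0,0,-0.055],0,40],[[0,0,0],0,40]]'; python3 look.py w4; python3 plan.py .418 .313 .3 0
```

```text
t: 14.18
ee_pos: [0.4617, -0.0761, 0.0988]
orientation: [0.0, 0.698, 0.717, 0.0]
force: [0.1, 0.3, 0.7]
finger_gap: 0.235
t: 15.3
ee_pos: [0.463, -0.076, 0.3079]
orientation: [0.004, 0.698, 0.716, 0.003]
force: [-0.8, -0.3, -0.3]
finger_gap: 0.402
yellow 0.015 1695 [251. 158.] [ 0.461 -0.076] [0.021 0.167] 91.3 [ 0.46  -0.055  0.02 ]
blue 0.015 736 [267.  46.] [0.477 0.07 ] [0.015 0.061] -178.6 [0.475 0.062 0.056]
blue 0.015 1681 [331. 165.] [ 0.563 -0.073] [0.017 0.166] 91.5 [ 0.565 -0.068  0.006]
red 0.007 1278 [290. 163.] [ 0.512 -0.076] [0.013 0.171] 91.3 [ 0.512 -0.066  0.007]
green 0.01 1526 [410. 165.] [ 0.67  -0.071] [0.017 0.167] 91.4 [ 0.671 -0.065  0.006]
15.35 [ 0.4616 -0.0763  0.3054]
xang 91.5 turn 91.5 shift x -0.0436 y -0.3893 z 0.0054 j7 -0.12 t 15.3
```

```bash
python3 plan.py .6155 .246 .3 10.6; python3 -m creep '[[[0.062,0.03,0],0,40],[[0.062,0.03,0],0,40],[[0.062,0.03,0],0,40],[[0.062,0.03,0],0,40],[[0.06,0.027,0],0,55],[[0,0,0],9,55],[[0,0,0],9,55],[[0,0,0],9,55],[[0,0,0],9,55],[[0,0,0],9,55],[[0,0,0],9,55],[[0,0,0],9,55],[[0,0,0],9,55],[[0,0,0],8.9,55],[[0,0,0],0,55]]'; python3 look.py w5;python3 plan.py .6155 .246 .087 10.6
```

```text
xang 91.5 turn 80.9 shift x 0.2106 y -0.2885 z 0.0054 j7 -0.12 t 15.3
t: 17.23
ee_pos: [0.5873, 0.209, 0.3014]
orientation: [0.001, 0.996, 0.094, -0.002]
force: [-0.9, 0.9, 0.1]
finger_gap: 0.552
blue 0.015 1652 [229. 128.] [0.625 0.247] [0.022 0.142] -169.1 [0.637 0.249 0.014]
blue 0.015 1337 [451. 222.] [ 0.568 -0.07 ] [0.017 0.165] 91.4 [ 0.566 -0.071  0.007]
red 0.007 209 [162. 242.] [0.463 0.313] [0.008 0.058] -178.5 [0.467 0.313 0.008]
red 0.007 236 [404. 250.] [ 0.516 -0.028] [0.012 0.071] 96.8 [ 0.516 -0.007  0.007]
red 0.007 378 [470. 260.] [ 0.514 -0.121] [0.015 0.082] 89.4 [ 0.515 -0.124  0.007]
green 0.01 1235 [466. 144.] [ 0.671 -0.054] [0.017 0.134] 91.2 [ 0.671 -0.052  0.007]
green 0.01 318 [108. 243.] [0.448 0.387] [0.026 0.027] 162.8 [0.449 0.387 0.01 ]
17.275 [0.5875 0.2091 0.3017]
xang 10.8 turn 0.2 shift x 0.0343 y -0.0311 z 0.2147 j7 -1.84 t 17.3
```

```bash
python3 -m creep '[[[0.035,-0.031,0],0,55],[[0,0,0.055],0,55],[[0,0,0.055],0,55],[[0,0,0.055],0,55],[[0,0,0.038],0,55],[[0,0,0.010],0,55],[[0,0,0],0,55],[[0,0,0],0,0],[[0,0,0],0,0],[[0,0,0],0,0],[[0,0,0],0,0]]' 30; python3 plan.py .6165 .2455 .087 10.6;  python3 -m creep '[[[0,0,-0.03],0,0],[[0,0,-0.055],0,0],[[0,0,-0.055],0,0],[[0,0,0],0,0]]'; python3 plan.py .5655 -.076 .155 91.5
```

```text
t: 18.65
ee_pos: [0.6173, 0.2462, 0.0912]
orientation: [-0.0, 0.996, 0.092, 0.001]
force: [-0.4, -0.1, 3.9]
finger_gap: 0.234
xang 10.6 turn 0.0 shift x -0.0009 y 0.0006 z 0.0042 j7 -1.91 t 18.6
t: 19.15
ee_pos: [0.6193, 0.2473, 0.2361]
orientation: [-0.002, 0.996, 0.092, 0.006]
force: [-0.0, -0.1, -1.2]
finger_gap: 0.231
xang 10.6 turn -80.9 shift x -0.3218 y -0.0623 z 0.0811 j7 -1.88 t 19.1
```

```bash
python3 -m creep '[[[0,0,0],-9,0],[[0,0,0],-9,0],[[0,0,0],-9,0],[[0,0,0],-9,0],[[0,0,0],-9,0],[[0,0,0],-9,0],[[0,0,0],-9,0],[[0,0,0],-9,0],[[0,0,0],-8.9,0],[[-0.054,-0.0104,0],0,0],[[-0.054,-0.0104,0],0,0],[[-0.054,-0.0104,0],0,0],[[-0.054,-0.0104,0],0,0],[[-0.054,-0.0104,0],0,0],[[-0.052,-0.0104,0],0,0],[[0,0,0.04],0,0],[[0,0,0.03],0,0],[[0,0,0],0,0]]'; python3 plan.py .5655 -.076 .096 91.5; python3 look.py w6 | grep blue
```

```text
t: 21.4
ee_pos: [0.5608, -0.0777, 0.1574]
orientation: [-0.003, 0.698, 0.716, -0.002]
force: [0.0, -1.3, -0.6]
finger_gap: 0.233
xang 91.5 turn 0.0 shift x 0.0016 y 0.0047 z 0.0614 j7 -0.32 t 21.4
blue 0.015 512 [111.   2.] [0.459 0.067] [0.004 0.066] 179.8 [0.473 0.056 0.052]
blue 0.015 1518 [256. 114.] [ 0.558 -0.004] [0.029 0.03 ] -139.8 [ 0.559 -0.005  0.08 ]
blue 0.015 442 [254. 140.] [ 0.558 -0.025] [0.008 0.03 ] -178.5 [ 0.559 -0.018  0.08 ]
blue 0.015 447 [255. 153.] [ 0.559 -0.035] [0.008 0.029] -179.0 [ 0.559 -0.025  0.08 ]
blue 0.015 415 [255. 167.] [ 0.559 -0.045] [0.008 0.03 ] -178.7 [ 0.559 -0.032  0.08 ]
blue 0.015 2888 [254. 226.] [ 0.56  -0.098] [0.031 0.094] 92.2 [ 0.562 -0.066  0.08 ]
blue 0.015 601 [254. 324.] [ 0.563 -0.188] [0.022 0.03 ] -176.8 [ 0.562 -0.133  0.081]
```

```bash
python3 -m creep '[[[0.0015,0.0035,0],0,0],[[0,0,0.035],0,0],[[0,0,0.020],0,0],[[0,0,0.007],0,0],[[0,0,0],0,0],[[0,0,0],0,28],[[0,0,0],0,28],[[0,0,0],0,28],[[0,0,-0.01],0,30],[[0,0,-0.03],0,30],[[0,0,-0.055],0,40],[[0,0,-0.055],0,40],[[0,0,-0.055],0,40],[[0,0,0],0,40]]'; python3 look.py w7;  python3 plan.py .418 .313 .3 1.8
```

```text
t: 23.2
ee_pos: [0.5685, -0.075, 0.309]
orientation: [0.004, 0.698, 0.716, 0.004]
force: [0.5, -0.0, -1.3]
finger_gap: 0.4
yellow 0.015 1818 [167. 156.] [ 0.461 -0.07 ] [0.025 0.153] 91.7 [ 0.464 -0.055  0.02 ]
blue 0.015 717 [166.  46.] [0.465 0.069] [0.015 0.061] -179.2 [0.476 0.062 0.056]
blue 0.015 325 [250. 110.] [ 0.565 -0.001] [0.021 0.022] 106.5 [ 0.565 -0.002  0.02 ]
blue 0.015 1230 [250. 169.] [ 0.567 -0.086] [0.021 0.143] 90.9 [ 0.566 -0.068  0.02 ]
red 0.007 1274 [208. 161.] [ 0.513 -0.074] [0.013 0.165] 91.3 [ 0.512 -0.065  0.007]
green 0.01 1627 [331. 164.] [ 0.671 -0.072] [0.017 0.169] 91.4 [ 0.671 -0.065  0.006]
23.25 [ 0.5671 -0.0756  0.306 ]
xang 91.5 turn 89.7 shift x -0.1368 y -0.3931 z 0.0060 j7 -0.21 t 23.2
```

```bash
python3 -m creep '[[[0.056,-0.02,0],0,40],[[0.056,-0.02,0],0,40],[[0.056,-0.02,0],0,40],[[0.056,-0.02,0],0,40],[[0.056,-0.02,0],0,40],[[0.056,-0.02,0],0,40],[[0.056,-0.019,0],0,35],[[0,0,0],10,35],[[0,0,0],10,35],[[0,0,0],10,35],[[0,0,0],10,35],[[0,0,0],10,35],[[0,0,0],10,35],[[0,0,0],10,35],[[0,0,0],10,35],[[0,0,0],9.7,35],[[0,0,0],0,35]]'; python3 look.py w8;  python3 plan.py .418 .313 .085 1.8
```

```text
t: 25.38
ee_pos: [0.4165, 0.3119, 0.3021]
orientation: [0.001, 1.0, 0.017, -0.001]
force: [-0.4, 0.1, 0.7]
finger_gap: 0.358
yellow 0.015 315 [502. 146.] [ 0.46  -0.006] [0.022 0.03 ] 69.7 [ 0.461 -0.003  0.02 ]
blue 0.015 86 [509.  62.] [0.562 0.009] [0.008 0.018] -173.6 [0.563 0.004 0.01 ]
blue 0.015 802 [474. 133.] [0.474 0.037] [0.023 0.06 ] -178.6 [0.477 0.067 0.055]
red 0.007 140 [505. 106.] [ 0.511 -0.005] [0.013 0.019] 82.1 [ 0.511 -0.005  0.007]
red 0.007 677 [253. 160.] [0.423 0.313] [0.008 0.137] -178.3 [0.429 0.313 0.008]
green 0.01 1257 [198. 170.] [0.406 0.382] [0.025 0.109] -170.8 [0.418 0.383 0.012]
25.425 [0.4167 0.312  0.3023]
xang 2.0 turn 0.2 shift x 0.0014 y -0.0010 z 0.2173 j7 -2.34 t 25.4
```

View pics/w8.png

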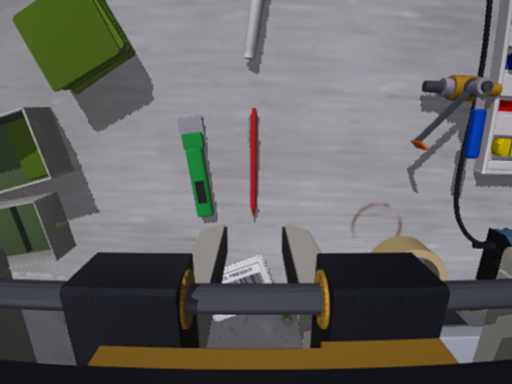

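```bash
python3 -m creep '[[[0.002,-0.001,0],0,35],[[0,0,0.055],0,35],[[0,0,0.055],0,35],[[0,0,0.055],0,35],[[0,0,0.038],0,35],[[0,0,0.010],0,35],[[0,0,0],0,35],[[0,0,0],0,35],[[0,0,0],0,35]]' 30; python3 plan.py .419 .313 .0855 1.8
```

```text
t: 26.55
ee_pos: [0.4199, 0.3139, 0.0918]
orientation: [-0.001, 1.0, 0.016, 0.001]
force: [-0.3, 0.4, 0.5]
finger_gap: 0.349
xang 1.8 turn 0.0 shift x -0.0009 y 0.0009 z 0.0063 j7 -2.44 t 26.6
```

```bash
python3 -m creep '[[[0,0.001,0.005],0,35],[[0,0,0],0,35],[[0,0,0],0,0],[[0,0,0],0,0],[[0,0,0],0,0],[[0,0,0],0,0]]' 30; python3 plan.py .419 .313 .0855 1.8;  python3 -m creep '[[[0,0,-0.03],0,0],[[0,0,-0.055],0,0],[[0,0,-0.055],0,0],[[0,0,0],0,0]]'; python3 plan.py .5125 -.076 .155 91.5
```

```text
t: 27.3
ee_pos: [0.4192, 0.3125, 0.0853]
orientation: [-0.0, 1.0, 0.016, 0.0]
force: [0.6, -0.7, -0.2]
finger_gap: 0.097
xang 1.8 turn 0.0 shift x -0.0002 y -0.0005 z -0.0002 j7 -2.44 t 27.3
t: 27.8
ee_pos: [0.4209, 0.3139, 0.2295]
orientation: [-0.003, 1.0, 0.016, 0.004]
force: [-1.2, 0.6, -1.1]
finger_gap: 0.093
xang 1.8 turn -89.7 shift x -0.3922 y 0.0814 z 0.0745 j7 -2.38 t 27.8
```

```bash
python3 -m creep '[[[0,0,0],-10,0],[[0,0,0],-10,0],[[0,0,0],-10,0],[[0,0,0],-10,0],[[0,0,0],-10,0],[[0,0,0],-10,0],[[0,0,0],-10,0],[[0,0,0],-10,0],[[0,0,0],-9.7,0],[[-0.056,0.0116,0],0,0],[[-0.056,0.0116,0],0,0],[[-0.056,0.0116,0],0,0],[[-0.056,0.0116,0],0,0],[[-0.056,0.0116,0],0,0],[[-0.056,0.0116,0],0,0],[[-0.056,0.0116,0],0,0],[[0,0,0.04],0,0],[[0,0,0.03],0,0],[[0,0,0],0,0]]'; python3 look.py w9 | grep red;python3 plan.py .5125 -.076 .093 91.5
```

```text
t: 30.18
ee_pos: [0.5086, -0.0775, 0.1525]
orientation: [-0.003, 0.698, 0.716, -0.002]
force: [-0.5, 0.0, 0.6]
finger_gap: 0.098
red 0.007 3549 [259. 184.] [ 0.511 -0.069] [0.017 0.156] 89.7 [ 0.509 -0.044  0.075]
red 0.007 152 [254. 321.] [ 0.511 -0.189] [0.011 0.021] 88.2 [ 0.509 -0.13   0.075]
xang 91.5 turn 0.0 shift x 0.0010 y 0.0027 z 0.0611 j7 -0.46 t 30.2
```

```bash
python3 -m creep '[[[0.001,0.0025,0],0,0],[[0,0,0.035],0,0],[[0,0,0.018],0,0],[[0,0,0.005],0,0],[[0,0,0],0,0],[[0,0,0.001],0,0]]';  python3 plan.py .5125 -.076 .0925 91.5;
```

```text
t: 30.98
ee_pos: [0.514, -0.0761, 0.0973]
orientation: [0.001, 0.698, 0.716, 0.001]
force: [-0.7, -0.9, 0.0]
finger_gap: 0.096
xang 91.5 turn 0.0 shift x 0.0002 y -0.0015 z 0.0048 j7 -0.54 t 31.0
```

```bash
python3 -m creep '[[[0,-0.001,0.004],0,0],[[0,0,0],0,0],[[0,0,0],0,20],[[0,0,0],0,20],[[0,0,0],0,20],[[0,0,-0.01],0,20],[[0,0,-0.03],0,30],[[0,0,-0.055],0,40],[[0,0,-0.055],0,40],[[0,0,-0.055],0,40],[[0,0,0],0,40]]'; python3 look.py w10;  python3 plan.py .413 .385 .3 188.6
```

```text
t: 32.35
ee_pos: [0.5141, -0.0754, 0.3022]
orientation: [0.004, 0.698, 0.716, 0.003]
force: [0.2, 0.0, -0.4]
finger_gap: 0.4
yellow 0.015 1767 [209. 157.] [ 0.461 -0.071] [0.023 0.156] 91.7 [ 0.462 -0.054  0.02 ]
blue 0.015 771 [218.  45.] [0.471 0.069] [0.015 0.06 ] -178.8 [0.476 0.062 0.056]
blue 0.015 339 [296. 111.] [ 0.566 -0.001] [0.022 0.022] 129.2 [ 0.564 -0.002  0.02 ]
blue 0.015 1357 [294. 171.] [ 0.568 -0.085] [0.023 0.142] 90.6 [ 0.564 -0.07   0.02 ]
red 0.007 1339 [251. 165.] [ 0.513 -0.076] [0.013 0.17 ] 91.1 [ 0.512 -0.067  0.012]
green 0.01 1629 [374. 166.] [ 0.67  -0.071] [0.017 0.168] 91.5 [ 0.671 -0.065  0.006]
32.4 [ 0.5127 -0.076   0.2995]
xang 91.5 turn -97.1 shift x 0.0296 y 0.4708 z -0.0005 j7 -0.29 t 32.4
```

View pics/w10.png

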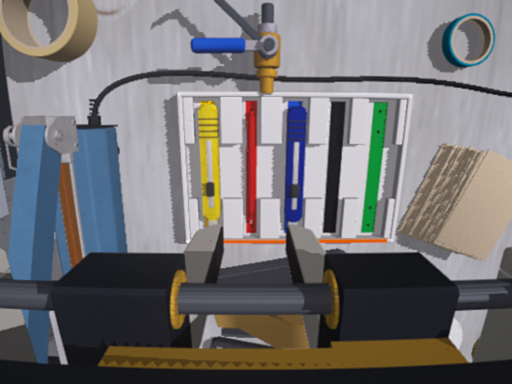

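```bash
python3 -m creep '[[[0.058,-0.011,0],0,40],[[0.058,-0.011,0],0,40],[[0.058,-0.011,0],0,40],[[0.058,-0.011,0],0,40],[[0.058,-0.011,0],0,40],[[0.058,-0.011,0],0,40],[[0.058,-0.011,0],0,40],[[0.057,-0.011,0],0,40],[[0,0,0],-10,40],[[0,0,0],-10,40],[[0,0,0],-10,40],[[0,0,0],-10,40],[[0,0,0],-10,40],[[0,0,0],-10,40],[[0,0,0],-10,40],[[0,0,0],-10,40],[[0,0,0],-10,40],[[0,0,0],-7,40]]'; python3 -m creep '[[[0,0,0],0,40]]'; python3 look.py w11;  python3 plan.py .413 .385 .0865 188.6
python3 - <<'E'
from m import *
c=dict(np.load('pics/w11.npz'))
vv,uu=np.mgrid[0:384:2,0:512:2]; D=todepth(c,np.c_[uu.ravel(),vv.ravel()])
s=D[(abs(D[:,0]-.413)<.05)&(abs(D[:,1]-.385)<.11)&(D[:,2]>.02)&(D[:,2]<.15)]; print(len(s), s.min(0) if len(s) else '')
m=mask(c,'green'); n,l,st,ce=cv2.connectedComponentsWithStats(m)
E
```

```text
t: 34.65
ee_pos: [0.4116, 0.3834, 0.2953]
orientation: [-0.001, -0.077, 0.997, -0.001]
force: [0.8, 0.3, -0.4]
finger_gap: 0.401
t: 34.78
ee_pos: [0.4117, 0.3835, 0.2955]
orientation: [-0.001, -0.074, 0.997, -0.001]
force: [-0.5, -0.4, -0.6]
finger_gap: 0.4
green 0.01 1272 [254. 169.] [0.405 0.382] [0.024 0.108] -170.9 [0.411 0.383 0.012]
34.825 [0.4118 0.3837 0.2959]
xang -171.6 turn -0.2 shift x -0.0014 y 0.0011 z 0.2094 j7 0.24 t 34.8
0
```

View pics/w11.png

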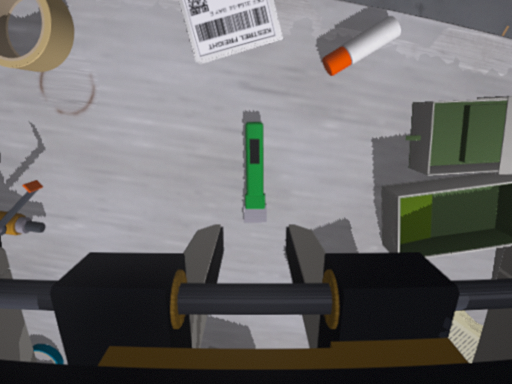

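```bash
python3 -m creep '[[[-0.002,0.001,0],0,40],[[0,0,0.055],0,40],[[0,0,0.055],0,40],[[0,0,0.055],0,40],[[0,0,0.034],0,40],[[0,0,0.010],0,40],[[0,0,0],0,40],[[0,0,0],0,40]]' 30; python3 plan.py .4135 .3835 .0855 188.8
```

```text
t: 35.83
ee_pos: [0.4143, 0.3865, 0.09]
orientation: [0.001, -0.074, 0.997, 0.001]
force: [0.3, 0.4, -0.0]
finger_gap: 0.397
xang -171.5 turn -0.3 shift x 0.0012 y -0.0029 z 0.0045 j7 0.01 t 35.8
```

```bash
python3 -m creep '[[[0,-0.0015,0.003],0,40],[[0,0,0],0,40],[[0,0,0],0,0],[[0,0,0],0,0],[[0,0,0],0,0],[[0,0,0],0,0]]' 30; python3 plan.py .4135 .3835 .0855 188.8;  python3 -m creep '[[[0,0,-0.03],0,0],[[0,0,-0.055],0,0],[[0,0,-0.055],0,0],[[0,0,0],0,0]]'; python3 plan.py .6715 -.074 .155 91.5
```

```text
t: 36.58
ee_pos: [0.4141, 0.3841, 0.0855]
orientation: [0.0, -0.074, 0.997, -0.0]
force: [0.3, -1.0, 1.3]
finger_gap: 0.235
xang -171.5 turn -0.3 shift x 0.0007 y -0.0005 z -0.0000 j7 0.00 t 36.6
t: 37.08
ee_pos: [0.4143, 0.3863, 0.2297]
orientation: [0.003, -0.074, 0.997, 0.003]
force: [0.2, 0.3, -0.2]
finger_gap: 0.233
xang -171.5 turn 97.0 shift x -0.4669 y 0.2451 z 0.0747 j7 0.17 t 37.1
```

```bash
python3 -m creep '[[[0,0,0],10,0],[[0,0,0],10,0],[[0,0,0],10,0],[[0,0,0],10,0],[[0,0,0],10,0],[[0,0,0],10,0],[[0,0,0],10,0],[[0,0,0],10,0],[[0,0,0],10,0],[[0,0,0],7,0],[[-0.0519,0.0272,0],0,0],[[-0.0519,0.0272,0],0,0],[[-0.0519,0.0272,0],0,0],[[-0.0519,0.0272,0],0,0],[[-0.0519,0.0272,0],0,0],[[-0.0519,0.0272,0],0,0],[[-0.0519,0.0272,0],0,0],[[-0.0519,0.0272,0],0,0],[[-0.0519,0.0272,0],0,0],[[0,0,0.035],0,0]]'; python3 -m creep '[[[0,0,0.03],0,0],[[0,0,0],0,0],[[0,0,0],0,0]]'; python3 look.py w12 | grep green;python3 plan.py .6715 -.074 .093 91.5
```

```text
t: 39.58
ee_pos: [0.6737, -0.0844, 0.1896]
orientation: [0.003, 0.702, 0.712, -0.0]
force: [-0.4, 0.7, -0.8]
finger_gap: 0.232
t: 39.95
ee_pos: [0.6714, -0.076, 0.1606]
orientation: [0.0, 0.698, 0.717, 0.0]
force: [0.0, 0.6, -0.4]
finger_gap: 0.233
green 0.01 5687 [254. 193.] [ 0.672 -0.068] [0.035 0.161] 91.7 [ 0.67  -0.043  0.088]
xang 91.5 turn 0.0 shift x 0.0019 y -0.0002 z 0.0684 j7 -0.37 t 40.0
```

```bash
python3 -m creep '[[[0.002,0,0],0,0],[[0,0,0.035],0,0],[[0,0,0.022],0,0],[[0,0,0.006],0,0],[[0,0,0.002],0,0],[[0,0,0],0,0],[[0,0,0],0,0]]';  python3 plan.py .6715 -.074 .0925 91.5
```

```text
t: 40.88
ee_pos: [0.6716, -0.0743, 0.0963]
orientation: [0.001, 0.698, 0.716, 0.001]
force: [-0.7, 0.0, -1.1]
finger_gap: 0.234
xang 91.5 turn 0.0 shift x 0.0003 y -0.0001 z 0.0038 j7 -0.41 t 40.9
```

```bash
python3 -m creep '[[[0,0,0.002],0,0],[[0,0,0],0,28],[[0,0,0],0,28],[[0,0,0],0,28],[[0,0,-0.01],0,30],[[0,0,-0.03],0,30],[[0,0,-0.055],0,40],[[0,0,-0.055],0,40],[[0,0,-0.055],0,40],[[0,0,0],0,40]]'; python3 look.py w13;  python3 plan.py .60 .305 .3 180
python3 - <<'E'
from h import *
c=dict(np.load('pics/side0.npz')); print(toplane(c,[[262,190],[311,193.5]],.008).round(3))
E
```

```text
t: 42.12
ee_pos: [0.673, -0.0731, 0.3052]
orientation: [0.004, 0.698, 0.716, 0.005]
force: [-0.5, -0.4, -0.1]
finger_gap: 0.398
yellow 0.015 1993 [ 85. 157.] [ 0.461 -0.068] [0.03 0.15] 92.0 [ 0.466 -0.057  0.02 ]
blue 0.015 705 [68. 48.] [0.454 0.069] [0.016 0.063] -179.2 [0.478 0.062 0.056]
blue 0.015 342 [164. 111.] [ 0.565 -0.001] [0.022 0.024] 67.7 [ 0.566 -0.003  0.02 ]
blue 0.015 1449 [168. 170.] [ 0.567 -0.086] [0.024 0.143] 91.6 [ 0.571 -0.072  0.02 ]
red 0.007 1298 [127. 164.] [ 0.513 -0.077] [0.013 0.171] 91.5 [ 0.515 -0.068  0.012]
green 0.01 1532 [250. 156.] [ 0.671 -0.054] [0.025 0.134] 91.6 [ 0.671 -0.06   0.018]
green 0.01 120 [250. 226.] [ 0.673 -0.149] [0.013 0.015] -178.9 [ 0.673 -0.15   0.007]
42.175 [ 0.6717 -0.0738  0.3017]
xang 91.5 turn -88.5 shift x 0.0717 y 0.3788 z 0.0017 j7 -0.28 t 42.2
[[0.542 0.319 0.008]
 [0.683 0.305 0.008]]
```

```bash
python3 -m creep '[[[0.054,-0.009,0],0,40],[[0.054,-0.009,0],0,40],[[0.054,-0.009,0],0,40],[[0.054,-0.009,0],0,40],[[0.054,-0.009,0],0,40],[[0.054,-0.009,0],0,40],[[0.054,-0.008,0],0,40],[[0,0,0],-10,40],[[0,0,0],-10,40],[[0,0,0],-10,40],[[0,0,0],-10,40],[[0,0,0],-10,40],[[0,0,0],-10,40],[[0,0,0],-10,40],[[0,0,0],-10,40],[[0,0,0],-10,40],[[0,0,0],-5,40],[[0,0,0],0,40]]'; python3 - <<'E'
from h import *
c=cap('wrist'); save(c,'w14.png'); np.savez('pics/w14.npz',**c)
E
```

```text
t: 44.42
ee_pos: [0.5988, 0.3012, 0.2965]
orientation: [-0.001, -0.056, 0.998, -0.001]
force: [-0.4, -0.3, -0.1]
finger_gap: 0.399
```

View pics/w14.png

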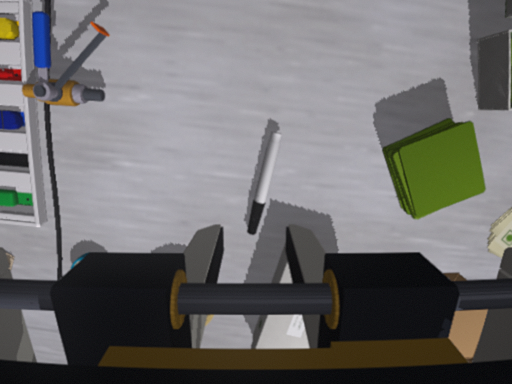

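```bash
python3 - <<'E'
from h import *
c=dict(np.load('pics/w14.npz')); P=toplane(c,[[277,134],[253,232]],.009); print(P.round(4),P.mean(0).round(4),np.linalg.norm(P[1]-P[0]),np.degrees(np.arctan2(*(P[1]-P[0])[1::-1])))
# near-tall box around grasp
vv,uu=np.mgrid[0:384:2,0:512:2]; D=todepth(c,np.c_[uu.ravel(),vv.ravel()])
s=D[(abs(D[:,0]-.61)<.07)&(abs(D[:,1]-.31)<.11)&(D[:,2]>.025)&(D[:,2]<.2)]; print(len(s),s.min(0),s.max(0)) if len(s) else print(0)
E
python3 plan.py .61 .312 .0865 174
```

```text
[[0.5494 0.3235 0.009 ]
 [0.6796 0.309  0.009 ]] [0.6145 0.3162 0.009 ] 0.1309716401733073 -6.3193868469190635
0
xang -173.6 turn 12.4 shift x -0.0100 y 0.0117 z 0.2104 j7 0.60 t 44.5
```

```bash
python3 -m creep '[[[0,0,0],6.4,40],[[0,0,0],6.3,40],[[-0.0135,0.015,0],0,40],[[0,0,0.055],0,40],[[0,0,0.055],0,40],[[0,0,0.055],0,40],[[0,0,0.032],0,40],[[0,0,0.010],0,40],[[0,0,0],0,40],[[0,0,0],0,40]]' 30; python3 plan.py .6145 .316 .0865 173.7
```

```text
t: 45.72
ee_pos: [0.6148, 0.3162, 0.0934]
orientation: [0.001, 0.054, 0.999, 0.001]
force: [0.5, 0.6, 0.3]
finger_gap: 0.4
xang 173.8 turn 0.1 shift x 0.0003 y -0.0002 z 0.0069 j7 0.28 t 45.7
```

```bash
python3 -m creep '[[[0,0,0.005],0,40],[[0,0,0],0,40],[[0,0,0],0,0],[[0,0,0],0,0],[[0,0,0],0,0],[[0,0,0],0,0]]' 30; python3 plan.py .6145 .316 .0865 173.7;  python3 -m creep '[[[0,0,-0.03],0,0],[[0,0,-0.055],0,0],[[0,0,-0.055],0,0],[[0,0,0],0,0]]'; python3 plan.py .6185 -.075 .155 91.5
```

```text
t: 46.48
ee_pos: [0.6142, 0.3154, 0.0864]
orientation: [0.0, 0.054, 0.999, 0.0]
force: [0.6, -0.2, -0.2]
finger_gap: 0.152
xang 173.8 turn 0.1 shift x -0.0003 y 0.0007 z -0.0001 j7 0.28 t 46.5
t: 46.98
ee_pos: [0.615, 0.3176, 0.2322]
orientation: [0.004, 0.054, 0.999, 0.004]
force: [0.0, -0.1, -0.9]
finger_gap: 0.156
xang 173.8 turn 82.3 shift x -0.3925 y -0.0068 z 0.0772 j7 0.37 t 47.0
```

```bash
python3 -m creep '[[[0,0,0],9.2,0],[[0,0,0],9.2,0],[[0,0,0],9.2,0],[[0,0,0],9.2,0],[[0,0,0],9.2,0],[[0,0,0],9.1,0],[[0,0,0],9.1,0],[[0,0,0],9.1,0],[[0,0,0],9,0],[[-0.056,-0.001,0],0,0],[[-0.056,-0.001,0],0,0],[[-0.056,-0.001,0],0,0],[[-0.056,-0.001,0],0,0],[[-0.056,-0.001,0],0,0],[[-0.056,-0.001,0],0,0],[[-0.056,-0.001,0],0,0],[[0,0,0.04],0,0],[[0,0,0.03],0,0],[[0,0,0],0,0],[[0,0,0],0,0]]'; python3 look.py w15 >/dev/null;python3 plan.py .6185 -.075 .093 91.5
```

```text
t: 49.48
ee_pos: [0.6179, -0.0763, 0.1569]
orientation: [0.0, 0.698, 0.717, 0.0]
force: [0.0, 0.4, 0.1]
finger_gap: 0.155
xang 91.5 turn 0.0 shift x 0.0012 y 0.0003 z 0.0645 j7 -0.43 t 49.5
```

View pics/w15.png

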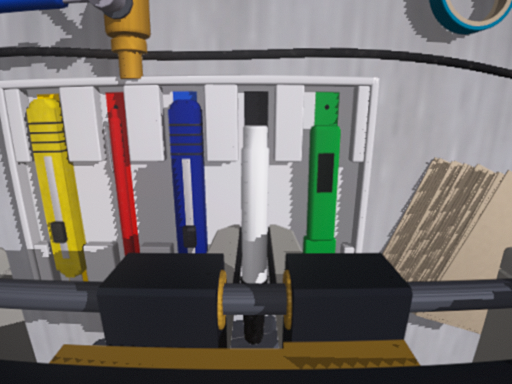

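```bash
python3 -m creep '[[[0.001,0,0],0,0],[[0,0,0.035],0,0],[[0,0,0.020],0,0],[[0,0,0.007],0,0],[[0,0,0.001],0,0],[[0,0,0],0,0],[[0,0,0],0,0]]';  python3 plan.py .6185 -.075 .0935 91.5; python3 -m creep '[[[0,0,0],0,0],[[0,0,0],0,24],[[0,0,0],0,24],[[0,0,0],0,24],[[0,0,-0.01],0,26],[[0,0,-0.03],0,30],[[0,0,-0.055],0,20],[[0,0,-0.055],0,0],[[0,0,-0.055],0,0],[[0,0,0],0,0]]'; python3 look.py w16
```

```text
t: 50.4
ee_pos: [0.618, -0.0757, 0.0942]
orientation: [0.001, 0.698, 0.716, 0.001]
force: [0.3, 0.5, 0.3]
finger_gap: 0.153
xang 91.5 turn 0.0 shift x 0.0007 y 0.0006 z 0.0007 j7 -0.48 t 50.4
t: 51.65
ee_pos: [0.6194, -0.0745, 0.3045]
orientation: [0.004, 0.698, 0.716, 0.004]
force: [-0.6, 0.0, 0.0]
finger_gap: 0.006
yellow 0.015 1951 [126. 157.] [ 0.461 -0.068] [0.027 0.15 ] 91.9 [ 0.465 -0.056  0.02 ]
blue 0.015 722 [117.  45.] [0.46 0.07] [0.015 0.062] -179.2 [0.478 0.062 0.056]
blue 0.015 1719 [210. 157.] [ 0.567 -0.074] [0.023 0.167] 91.4 [ 0.567 -0.052  0.02 ]
red 0.007 1336 [168. 163.] [ 0.513 -0.076] [0.013 0.17 ] 91.5 [ 0.514 -0.067  0.012]
green 0.01 1546 [293. 155.] [ 0.67  -0.054] [0.024 0.133] 92.1 [ 0.67  -0.058  0.018]
green 0.01 124 [290. 226.] [ 0.673 -0.149] [0.013 0.016] -177.8 [ 0.674 -0.151  0.006]
51.7 [ 0.6181 -0.0752  0.3013]
```

View pics/w16.png

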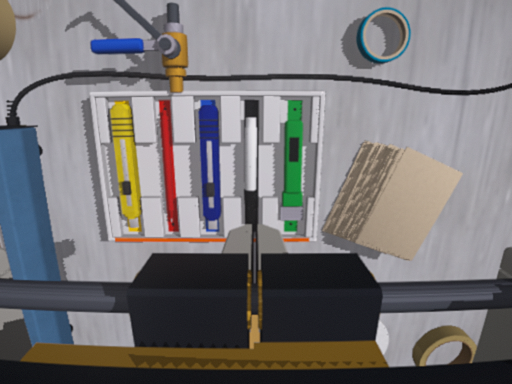

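```bash
python3 - <<'E'
from m import *
A=[];B=[]
for f,uv in [('w1',(174,157)),('w2',(187,127)),('w8',(419,145)),('w11',(33,186)),('w14',(100,30))]:
    c=dict(np.load(f'pics/{f}.npz')); h=cv2.cvtColor(c['image'],cv2.COLOR_RGB2HSV)
    m=(((h[...,0]<16)&(h[...,1]>140))).astype(np.uint8); n,l,st,ce=cv2.connectedComponentsWithStats(m)
    i=min(range(1,n),key=lambda i:np.hypot(*(ce[i]-uv))+ (99 if st[i,4]<8 else 0))
    v,u=np.nonzero(l==i); D=todepth(c,np.c_[u,v]); print(f,ce[i],st[i,4],toplane(c,ce[i],.05).round(4),np.median(D,0).round(4))
    o=-c['R'].T@c['t']; d=np.r_[slopes(c,ce[i])[0],1]@c['R']; d/=np.linalg.norm(d); M=np.eye(3)-np.outer(d,d); A.append(M);B.append(M@o)
F=np.linalg.solve(sum(A),sum(B)); print('flag',F)
for f in ['w2','w4','w10','w16']:
    c=dict(np.load(f'pics/{f}.npz'))
    for b in blobs(c,'blue',.056,100):
        if .03<b[2][1]<.12: print(f,*b)
E
python3 plan.py .48 .03 .3 91.5
```

```text
w1 [173.5        157.08333333] 36 [[0.4603 0.1249 0.05  ]] [0.4621 0.1263 0.0556]
w2 [186.5952381  126.80952381] 42 [[0.459  0.1248 0.05  ]] [0.4589 0.1253 0.0539]
w8 [419.08433735 144.20481928] 83 [[0.4603 0.127  0.05  ]] [0.4602 0.1256 0.0476]
w11 [ 31.93283582 186.14925373] 134 [[0.4582 0.1277 0.05  ]] [0.4592 0.1253 0.0467]
w14 [99.39285714 28.98809524] 84 [[0.4606 0.1264 0.05  ]] [0.4609 0.1275 0.0526]
flag [0.45957448 0.12406959 0.04531363]
w2 537 [139. 140.] [0.475 0.065] [0.016 0.055] -178.5 [0.475 0.065 0.056]
w4 736 [267.  46.] [0.475 0.062] [0.014 0.055] -178.6 [0.475 0.062 0.056]
w10 771 [218.  45.] [0.475 0.061] [0.013 0.054] -178.8 [0.476 0.062 0.056]
w16 722 [117.  45.] [0.477 0.062] [0.014 0.055] -179.2 [0.478 0.062 0.056]
xang 91.5 turn 0.0 shift x 0.1088 y -0.1353 z 0.0013 j7 -0.32 t 51.7
```

```bash
python3 -m creep '[[[0.0345,-0.045,0],0,0],[[0.0345,-0.045,0],0,0],[[0.0345,-0.045,0],0,0],[[0,0,0],-10,0],[[0,0,0],-10,0],[[0,0,0],-10,0],[[0,0,0],-10,0],[[0,0,0],-10,0],[[0,0,0],-10,0],[[0,0,0],-10,0],[[0,0,0],-10,0],[[0,0,0],-9.8,0],[[0,0,0],0,0],[[0,0,0],0,0]]'; python3 plan.py .4803 .0249 .125 181.3
```

```text
t: 53.45
ee_pos: [0.4794, 0.0239, 0.2977]
orientation: [-0.001, -0.01, 1.0, -0.0]
force: [-0.2, -0.7, -0.0]
finger_gap: 0.004
xang -178.8 turn -0.1 shift x -0.0009 y 0.0010 z 0.1727 j7 0.75 t 53.5
```

```bash
python3 -m creep '[[[0,0,0.055],0,0],[[0,0,0.055],0,0],[[0,0,0.05],0,0],[[0,0,0.009],0,0],[[0,0,0],0,0],[[0,0,0],0,0],[[0,0.005,0],0,0],[[0,0,0],0,0],[[0,0,0],0,0]]'; python3 plan.py .4803 .0359 .125 181.3
```

```text
t: 54.58
ee_pos: [0.4798, 0.0292, 0.1296]
orientation: [0.0, -0.011, 1.0, -0.0]
force: [-0.5, -0.4, -0.2]
finger_gap: 0.006
xang -178.7 turn 0.0 shift x -0.0007 y 0.0067 z 0.0046 j7 0.48 t 54.6
```

```bash
python3 -m creep '[[[0,0.003,0.0045],0,0],[[0,0.003,0],0,0],[[0,0,0],0,0],[[0,0,0],10,0],[[0.005,0.0083,0],0,0],[[0,0,0],10,0],[[0.005,0.0083,0],0,0],[[0,0,0],10,0],[[0.005,0.0083,0],0,0],[[0,0,0],0,0],[[0,0,0],0,0]]'; python3 look.py w17 | grep blue; python3 plan.py .4803 .0359 .125 181.3; python3 - <<'E'
from m import *
c=dict(np.load('pics/w17.npz'))
for b in blobs(c,'blue',.056,100): print(*b)
E
```

```text
t: 55.95
ee_pos: [0.4734, 0.0645, 0.1249]
orientation: [-0.0, 0.246, 0.969, 0.001]
force: [-0.3, -0.5, -0.8]
finger_gap: 0.007
blue 0.015 1545 [295. 222.] [0.487 0.089] [0.017 0.047] 157.8 [0.468 0.092 0.056]
xang 151.5 turn -29.8 shift x -0.0062 y -0.0285 z -0.0001 j7 -0.06 t 56.0
1545 [295. 222.] [0.47  0.092] [0.014 0.037] 157.8 [0.468 0.092 0.056]
```

View pics/w17.png

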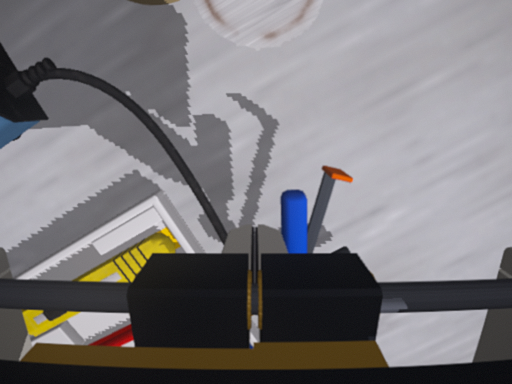

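```bash
python3 -m creep '[[[0,0,0],10,0],[[0.005,0.0083,0],0,0],[[0,0,0],0,0],[[0,0,0],0,0]]'; python3 - <<'E'
from m import *
c=cap('wrist'); h=cv2.cvtColor(c['image'],cv2.COLOR_RGB2HSV)
b=[b for b in blobs(c,'blue',.056,100)]; print(*b)
m=(((h[...,0]<16)&(h[...,1]>140))).astype(np.uint8); m[240:]=0; n,l,st,ce=cv2.connectedComponentsWithStats(m)
for i in range(1,n):
    if st[i,4]>20: print('flag',ce[i],toplane(c,ce[i],.052).round(4))
n,l,st,ce=cv2.connectedComponentsWithStats(mask(c,'blue'))
i=1+np.argmax(st[1:,4]); v,u=np.nonzero(l==i); t=v<v.min()+15; P=toplane(c,np.c_[u[t],v[t]],.056).mean(0); print('outer end',P.round(4),np.degrees(np.arctan2(P[1]-.062,P[0]-.5295)))
E
```

```text
t: 56.5
ee_pos: [0.4747, 0.0736, 0.1249]
orientation: [-0.0, 0.33, 0.944, 0.001]
force: [0.8, -0.4, 0.1]
finger_gap: 0.008
(np.int32(1565), array([294., 221.]), array([0.475, 0.101]), array([0.014, 0.038]), 147.3, array([0.474, 0.102, 0.056]))
flag [309.25      169.3442623] [[0.4578 0.1244 0.052 ]]
outer end [0.4634 0.1091 0.056 ] 144.50848779620773
```

```bash
python3 -m creep '[[[0,0,0],6,0],[[0.0028,0.0051,0],0,0],[[0,0,0],0,0],[[0,-0.006,0],0,0],[[0,0,-0.03],0,0],[[0,0,-0.055],0,0],[[0,0,-0.055],0,0],[[-0.05,0,-0.04],0,0],[[0,0,0],0,0],[[0,0,0],0,0]]'; cat > v.py <<'E'
from m import *
import sys
c=cap('wrist'); save(c,sys.argv[1]+'.png'); h=cv2.cvtColor(c['image'],cv2.COLOR_RGB2HSV)
for b in blobs(c,'blue',.056,100):
    if b[2][1]>.03: print(*b); P=b[2]
m=(((h[...,0]<16)&(h[...,1]>140))).astype(np.uint8); m[240:]=0; n,l,st,ce=cv2.connectedComponentsWithStats(m)
for i in range(1,n):
    F=toplane(c,ce[i],.05)[0]
    if st[i,4]>20 and np.hypot(F[0]-.46,F[1]-.125)<.03: print('flag',F.round(4),'F-sleeve dir',np.degrees(np.arctan2(F[1]-P[1],F[0]-P[0])),'flag dir',np.degrees(np.arctan2(F[1]-.062,F[0]-.5295)))
E
python3 v.py w18; python3 plan.py .48 .07 .3 130
```

```text
t: 57.8
ee_pos: [0.5059, 0.04, 0.3033]
orientation: [-0.001, 0.38, 0.925, 0.0]
force: [-0.3, -0.2, -0.2]
finger_gap: 0.003
618 [281. 129.] [0.488 0.098] [0.014 0.055] 139.3 [0.487 0.098 0.056]
flag [0.4591 0.1239 0.05  ] F-sleeve dir 138.1729325048436 flag dir 138.69218619400525
xang 135.4 turn 5.4 shift x 0.0391 y -0.0005 z 0.0030 j7 0.07 t 57.9
```

View pics/w18.png

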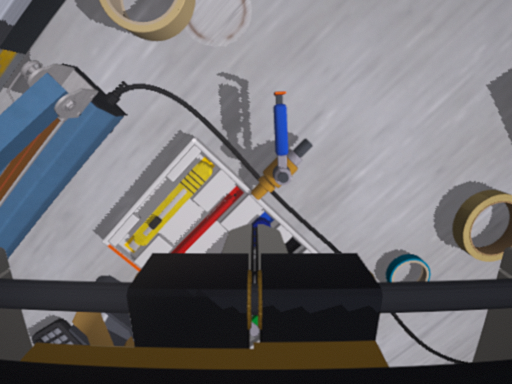

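```bash
python3 - <<'E'
from m import *
for n in ['side','scene']:
    c=cap(n)
    for col,z in [('yellow',.02),('red',.012),('blue',.02),('green',.016),('blue',.056)]:
        for b in blobs(c,col,z):
            if -.14<b[2][1]<.15 and b[2][0]>.4: print(n,col,z,*b)
E
```

```text
side yellow 0.02 332 [228. 276.] [ 0.462 -0.071] [0.022 0.148] 92.1 [ 0.462 -0.076  0.021]
side red 0.012 255 [251. 281.] [ 0.513 -0.076] [0.013 0.159] 91.0 [ 0.513 -0.083  0.014]
side blue 0.02 108 [242. 221.] [0.487 0.142] [0.023 0.064] 132.0 [0.489 0.093 0.054]
side blue 0.02 215 [274. 268.] [ 0.566 -0.051] [0.022 0.107] 89.2 [ 0.563 -0.042  0.021]
side green 0.016 324 [322. 278.] [ 0.672 -0.062] [0.025 0.122] 91.8 [ 0.67  -0.077  0.019]
side blue 0.056 108 [242. 221.] [0.488 0.09 ] [0.022 0.061] 132.0 [0.489 0.093 0.054]
side blue 0.056 215 [274. 268.] [ 0.563 -0.094] [0.02  0.102] 89.2 [ 0.563 -0.042  0.021]
scene yellow 0.02 128 [342. 192.] [ 0.454 -0.065] [0.023 0.144] 89.5 [ 0.453 -0.057  0.018]
scene red 0.012 24 [339. 182.] [ 0.507 -0.087] [0.007 0.062] 92.6 [ 0.507 -0.084  0.012]
scene blue 0.02 18 [339. 169.] [ 0.557 -0.12 ] [0.013 0.034] 108.1 [ 0.56  -0.124  0.018]
scene blue 0.02 33 [312. 176.] [ 0.56  -0.013] [0.015 0.04 ] 90.7 [ 0.562 -0.015  0.019]
scene blue 0.02 40 [294. 190.] [0.519 0.075] [0.012 0.053] 137.3 [0.484 0.1   0.054]
scene green 0.016 45 [314. 155.] [ 0.668 -0.09 ] [0.021 0.054] 90.1 [ 0.666 -0.09   0.017]
scene green 0.016 19 [297. 160.] [ 0.665 -0.016] [0.013 0.033] 110.0 [ 0.667 -0.02   0.016]
scene blue 0.056 18 [339. 169.] [ 0.518 -0.086] [0.013 0.032] 108.1 [ 0.56  -0.124  0.018]
scene blue 0.056 33 [312. 176.] [0.521 0.015] [0.015 0.038] 90.7 [ 0.562 -0.015  0.019]
scene blue 0.056 40 [294. 190.] [0.482 0.1  ] [0.011 0.05 ] 137.3 [0.484 0.1   0.054]
```

```bash
python3 -c "
from bench import order; print(order.close_job())"
```

```text
the job is handed in; nothing more can be done
None
```

The job is handed in at about 58 s of the 208 s allowed. No verdict came back.

**What I did:**
- I pushed the valve shut against its stop; the push force rose to 10 N there.
- All five tools were on the table. I laid each in its own compartment, tip toward the orange-lined end.
- I then pushed the handle round to the flag and lifted the arm clear.

**Last checks:**
- **Valve and flag:** from above, the handle points at about 139.3° and the flag at 138.2–138.7°, about 1° apart against the 6.9° allowed. In the last picture the handle lines up with the flag. The flag stayed within about 2 mm of its first position.
- **Tools:** the wrist and side cameras put the yellow, red, blue and green tools within about 2–3 mm of their compartment mid-lines. Their tops are at the heights expected for lying flat.
- **Marker:** I only saw it by eye, lying in the black lane with its cap toward the orange end. Its position there was not measured.
- **Coasters:** I did not measure them at the end; nothing came near them.

**Disagreements:**
- The coarse scene camera read the tools up to 7 mm away in x; I put this down to partial views.
- The side camera read the handle at 132°, with only part of the sleeve's shape clear. The scene camera read 137.3°.
- I relied on the closer wrist readings for both the tools and the handle.

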